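# Load the sample carousel into the spectrometer

### The job

Load the sample carousel into the spectrometer: pick it up by its bar handle, turn it so that the slot in its plate lines up with the key on the drive spindle in the open drawer, and lower it until it sits flat and fully home on the spindle - do not let it fall on. Then let go and push the drawer shut, all the way. Leave the jar, the computer mouse and the two loose sample cups where they are.

Things in the scene. Friction and masses are not known exactly. Their poses are not given: they have to be found in the camera images.
- carousel_center (a point): Sample carousel, loose, about 0.55 kg, lying flat on the bench: dark disc 176 mm across, 10 mm thick, with seven black sample cups fixed round it (tops 18 mm above its underside) and a hub 40 mm across in its middle (to 40 mm) that carries a bar handle; 66 mm high overall. This point: on the axis, half-way up (33 mm above the underside). z up, x towards the slot.
- carousel_handle (a point): Centre of the carousel's bare aluminium bar handle, on the axis, 55 mm above the underside. The bar is 70 mm long along the carousel's y, 16 mm thick along its x (grip it across x) and 22 mm high. Axes as carousel_center.
- carousel_slot (a point): Middle of the carousel's one keyway slot, at the plate's upper face: 42 mm from the axis along the carousel's +x, seen from above as an opening right through the plate, 14 mm wide, 43 mm long (radially), where the ring of cups has its gap. The hub's central bore, open below, is 25 mm across and 36 mm deep.
- drive_seat (a point): Drive spindle in the drawer: centre of the top of its steel flange (132 mm across), 65 mm above the bench, where the carousel's underside rests. When home, carousel_center is 33 mm above this point and their x axes point the same way. z up, x towards the key. The spindle stands at any angle, held by its motor brake: turn the carousel, not the spindle (at most 1.5 rad from how it lies).
- drive_key (a point): Top centre of the spindle's one raised key: a steel bar with a rounded top, 10 mm wide, 13 mm high above the flange, from 22.5 to 61 mm from the axis along drive_seat's +x. It enters the carousel's slot with 2 mm play each side. A carousel set down with slot and key out of line lies tilted on the key, 8 to 13 mm too high.
- pilot_tip (a point): Tip of the pilot pin on the spindle's axis, 31 mm above drive_seat: 22 mm across, its top 10 mm tapering to 10 mm across. It enters the carousel's bore before the key meets the slot (1.5 mm play all round).
- drawer_front (a point): Middle of the flat front face of the drawer's thick white nose (300 mm wide, 28 to 96 mm above the bench; this point at 62 mm). x points into the spectrometer: push along +x to shut. Behind the 60 mm deep nose a panel rises to 146 mm above the bench; the spindle's axis is 186 mm behind this face.
- drawer_opening (a point): Middle of the upper edge of the drawer's opening in the spectrometer's front (white and grey case, 420 mm wide, 275 mm high), 139 mm above the bench; axes as drawer_front. When the drawer is shut, drawer_front is 76 mm in front of this; the handle of a carousel that is home passes under with 8 mm to spare.
- drawer (a joint): How far the sample drawer is out, m: 0 shut, 0.25 fully out; it starts 0.235 to 0.25 out. It stays where it is left; about 3 N start it moving, and it stops dead when shut.
- jar_center (a point): Closed white jar, 56 mm across, 85 mm high, standing on the bench; centre, half-way up. Leave it alone.
- mouse_center (a point): Black computer mouse, 105 x 60 x 32 mm, on the bench; centre, half-way up. Leave it alone.
- cup_a_center (a point): Loose black sample cup, 50 mm across, 22 mm high, on the bench; centre. Leave it alone.
- cup_b_center (a point): Second such cup. Leave it alone.
Not all that is in view belongs to the job. There is more than one size of the part that bears carousel_center; the job needs the largest.

How it is judged:
On the way:
1. the carousel sits home on the spindle, slot over key, with the drawer still out (z of carousel_center in the frame of drive_seat between 0.03 and 0.036 m and x of carousel_center in the frame of drive_seat between -0.004 and 0.004 m and y of carousel_center in the frame of drive_seat between -0.004 and 0.004 m and angle between the x axis of carousel_center and the x axis of drive_seat, either way round below 0.12 rad and angle between carousel_center's own z axis and vertical below 0.04 rad and value of joint drawer above 0.15 m), for 0.2 s.
At the end, for the whole second after the job is handed in: The drawer is shut (within 6 mm of its stop) with the carousel in it, fully home on the spindle: carousel_center 30 to 36 mm above drive_seat (33 mm when home), within 4 mm of its axis along x and along y, level within 0.04 rad, x axes in line within 0.12 rad; at rest and let go (z of carousel_center in the frame of drive_seat between 0.03 and 0.036 m and x of carousel_center in the frame of drive_seat between -0.004 and 0.004 m and y of carousel_center in the frame of drive_seat between -0.004 and 0.004 m and angle between the x axis of carousel_center and the x axis of drive_seat, either way round below 0.12 rad and angle between carousel_center's own z axis and vertical below 0.04 rad and value of joint drawer below 0.006 m and linear speed of carousel below 0.02 m/s); the robot touches nothing.
It fails at once if the carousel is let go more than 25 mm above its seat on the spindle (contact force between the fingers and carousel below 0.05 N and height (world z) of carousel_center above 0.123 m).
It fails at once if the jar is moved more than 15 mm (distance of jar_center from where it was at the start of the episode above 0.015 m).
It fails at once if the mouse is moved more than 15 mm (distance of mouse_center from where it was at the start of the episode above 0.015 m).
It fails at once if the first loose cup is moved more than 15 mm (distance of cup_a_center from where it was at the start of the episode above 0.015 m).
It fails at once if the second loose cup is moved more than 15 mm (distance of cup_b_center from where it was at the start of the episode above 0.015 m).
It also fails if it takes over 58 s, if anything falls off the work surface, if the arm or the gripper's body presses on something with over 40 N, if the wrist force passes 120 N, or if a joint passes its speed limit or range.

### The arm

A 6-joint arm with a two-finger parallel gripper is mounted at the origin on the work surface. World frame = base frame: x ahead of the robot, y to its left, z up, the work surface at z = 0. Lengths are in m, angles in rad, forces in N, time in s.
With the tool pointing down it reaches from about 0.35 to 0.975 m from the base axis. Payload 4.9 kg.
Tool frame: the origin (TCP) lies on the front face of the gripper's body, between the roots of the fingers; the fingertips stand 73 mm ahead of it and the grasp point (between the pads) lies 54 mm ahead of it (tip_extent is the distance from the TCP to the fingertips, in m); y points along the fingers, x is the direction in which the jaws open and shut, and the axes are right-handed (so a half turn about y gives the same grasp; the last joint's range is limited). The gripper opens to 85 mm and grips with 20 to 120 N. Pads are 22 mm wide; open, the fingers measure 114 mm over their backs; the gripper's body (76 mm by 85 mm) begins 54 mm behind the grasp point. The pads swing forward as they close: fully open they stand 13 mm farther back than shut.
Start: joints at [1.079, 0.053, 1.613, -0, 1.476, -0.119], TCP at [0.228, 0.582, 0.304] pointing down, gripper open.
Joint ranges: [-3.01, 3.01], [-1.01, 2.22], [0.06, 2.58], [-1.02, 4.17], [0.09, 2.62], [-3.14, 3.14]. Speed limits (rad/s): [2.57, 2.57, 3.14, 3.14, 3.14, 3.14].

### API

Orientations are given as a unit quaternion [w, x, y, z].
In Python, from plant import state, grab_frame, camera_info, job_done, tip_extent gives the robot as it stands.
- The arm moves only by the tool carry_out, never from a script. Its argument "rows" is a list that holds one entry, the list of rows, each a list of 7 numbers: the turn, a rotation vector about the world's x, y, z as a fraction of full scale, then the shift along the world's x, y, z as a fraction of full scale, then the finger opening in mm, from 0 to 85.4. A call has 1 to 5 rows; each row shifts and turns the commanded pose from where the row before left it; what a row does not reach is not made up. Full scale, the value 1, is 40 mm for a shift and 4 degrees for a turn. A row lasts 1/10 s, in which the tool goes at most 50 mm and 8.59 degrees, less where a joint would pass 70% of its speed; a pose out of reach is approached as far as the arm can. A call with a number of a shift or a turn outside -1 to 1 is refused whole. A call with a gripper value outside its range is refused whole. The fingers move at their own pace and stop on an object; the grip force is fixed at half the most. Time passes only in rows, so rows that do not move let the fingers close. It gives the time, the measured TCP pose, the force and the opening at its end, in the units of the state.
- state(): the state, without advancing time (a new reading comes with each control period).
- grab_frame(name): name is "scene" or "top"; returns the picture (400x640x3 uint8, blue, green, red); there is no depth.
- camera_info(name): a dict with "intrinsics" (3x3 intrinsics, pixels), "xyz" and "rotation" of the camera in the world. Camera axes: x right, y down, z forward; pixel columns grow to the right and rows downward; lengths in m; the calibration is good to about 2 mm. A picture is of the moment at which its call begins. camera_info takes no time and is no camera call.
- job_done(): hands the job in, once; it reports no verdict.
The state is a dict: "time": time; "joint_pos": joint angles; "joint_vel": joint speeds; "joint_efforts": joint torques, N m; "tool_pos": TCP position; "tool_rot": TCP orientation; "contact_force": force on the tool from outside, world axes, zero at the start; "ft_torque": the same for the moment, N m; "gripper_width": opening from 0.0 (shut) to 1.0 (fully open).
Only numpy, scipy, OpenCV 4.12 (cv2) and the standard library are available. Lean on these libraries where they do the work, as an engineer would, in place of code of your own. Each camera call takes 0.05 s, during which the arm holds its last target.

## Working session

There is one attempt and no reset: what is moved stays moved. The work goes in short steps, Python scripts to look and compute and a tool call to move; the robot and the scene stay as the last step left them, time stands still between calls to the robot, and variables do not carry over. Pictures are saved under pics/ and viewed, and the job is handed in when it is done.

Besides the shell and the picture viewer there is one more tool, called as a command line: name --argument value ..., lists and objects as JSON in quotes. carry_out: Moves the arm, as the interface text tells. Shift numbers are shares of 40 mm and turn numbers shares of 4 degrees, none past 1 either way. Its arguments: {"type":"object","properties":{"rows":{"type":"array"}},"required":["rows"]}

```bash
ls; mkdir -p pics; python3 - <<'E'
from plant import *
import cv2
s=state();print({k:s[k] for k in('time','tool_pos','tool_rot','gripper_width')}, tip_extent)
for n in('scene','top'):
    cv2.imwrite(f'pics/{n}0.png',grab_frame(n)); c=camera_info(n);print(n,c)
E
```

```text
pics
{'time': 0.0, 'tool_pos': array([0.22741731, 0.58166349, 0.30268863]), 'tool_rot': array([-0.58368482,  0.58432086,  0.39805218, -0.39929391]), 'gripper_width': 0.9985186306878423} 0.0726
scene {'intrinsics': array([[479.69194888,   0.        , 319.13679356],
       [  0.        , 479.69194888, 199.89110041],
       [  0.        ,   0.        ,   1.        ]]), 'xyz': array([ 0.94879161, -0.52229472,  1.30423362]), 'rotation': array([-0.24499517,  0.92482264,  0.28256387, -0.06955652])}
top {'intrinsics': array([[507.86426047,   0.        , 316.28688617],
       [  0.        , 507.86426047, 192.87406166],
       [  0.        ,   0.        ,   1.        ]]), 'xyz': array([0.40058921, 0.01770941, 1.44791017]), 'rotation': array([ 0.05071645, -0.70448691,  0.70607741, -0.05080087])}
```

View pics/scene0.png

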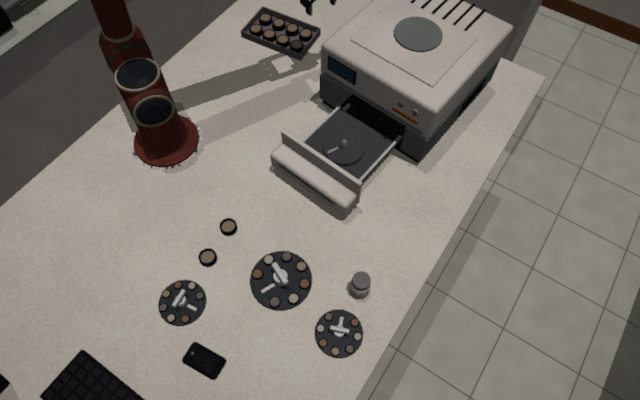

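View pics/top0.png

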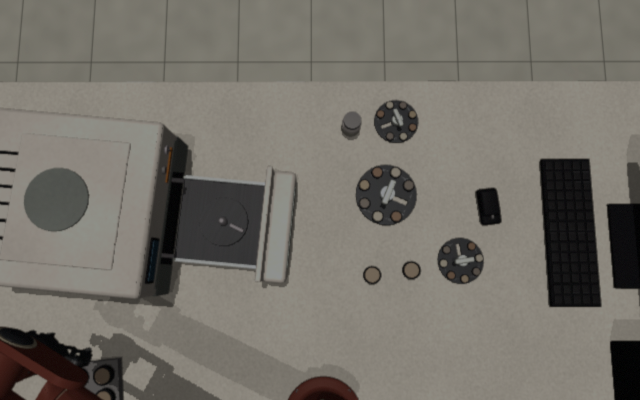

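Scene shows three carousels. In the top view they are A (387,195), about 60 px across, B (396,121), about 44 px, and C (461,260), about 45 px. A fits the 176 mm size. The drawer spindle is near (222,220), with its key pointing lower right. I'll enlarge these and measure.

```bash
cat > h.py <<'E'
import numpy as np, cv2
from scipy.spatial.transform import Rotation as R
from plant import *
def cam(n):
    c=camera_info(n); q=c['rotation']; return c['intrinsics'],np.array(c['xyz']),R.from_quat([q[1],q[2],q[3],q[0]]).as_matrix()
def unproj(n,uv,z):
    K,t,M=cam(n); d=M@np.linalg.inv(K)@np.array([uv[0],uv[1],1.]); return t+d*(z-t[2])/d[2]
def proj(n,p):
    K,t,M=cam(n); q=K@M.T@(np.array(p,float)-t); return q[:2]/q[2]
def toolR(s=None):
    q=(s or state())['tool_rot']; return R.from_quat([q[1],q[2],q[3],q[0]])
E
python3 - <<'E'
from h import *
t=cv2.imread('pics/top0.png'); s=cv2.imread('pics/scene0.png')
def crop(im,u,v,w,f): return cv2.resize(im[v-w:v+w,u-w:u+w],None,fx=f,fy=f,interpolation=cv2.INTER_CUBIC)
a=crop(t,387,195,38,5); b=crop(t,222,220,38,5)
cv2.imwrite('pics/c1.png',np.hstack([a,b]))
a=crop(s,281,280,38,5); b=crop(s,345,148,38,5)
cv2.imwrite('pics/c2.png',np.hstack([a,b]))
for n,uv,z in [('top',(387,195),.01),('top',(357,195),.01),('top',(417,195),.01),('top',(396,121),.01),('top',(461,260),.01),('top',(222,220),.096),('top',(295,175),.096),('top',(287,283),.096),('top',(351,120),.085),('top',(372,275),.02),('top',(411,270),.02),('scene',(281,280),.01),('scene',(344,143),.096)]: print(n,uv,unproj(n,uv,z).round(4))
print(toolR().as_matrix().round(3))
E
```

```text
top (387, 195) [ 0.602  -0.1849  0.01  ]
top (357, 195) [ 0.6022 -0.0991  0.01  ]
top (417, 195) [ 0.6018 -0.2706  0.01  ]
top (396, 121) [ 0.8202 -0.216   0.01  ]
top (461, 260) [ 0.4173 -0.3885  0.01  ]
top (222, 220) [0.5236 0.2691 0.096 ]
top (295, 175) [0.6451 0.0748 0.096 ]
top (287, 283) [0.3576 0.0947 0.096 ]
top (351, 120) [ 0.8015 -0.0793  0.085 ]
top (372, 275) [ 0.3765 -0.1368  0.02  ]
top (411, 270) [ 0.39   -0.2455  0.02  ]
scene (281, 280) [ 0.6073 -0.1838  0.01  ]
scene (344, 143) [0.5289 0.2642 0.096 ]
[[ 0.364 -0.001 -0.931]
 [ 0.931 -0.002  0.364]
 [-0.002 -1.     0.   ]]
```

View pics/c1.png

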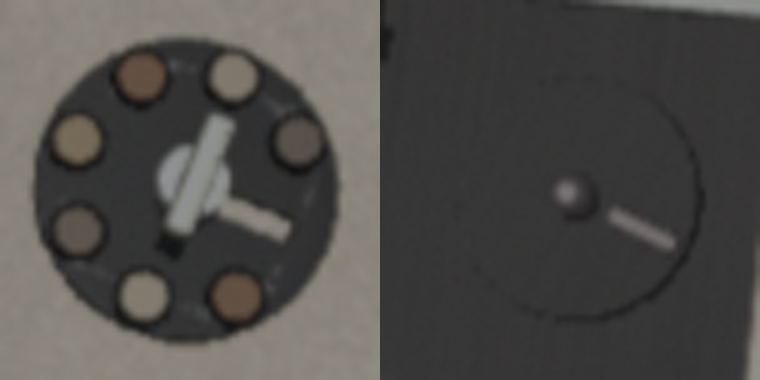

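View pics/c2.png

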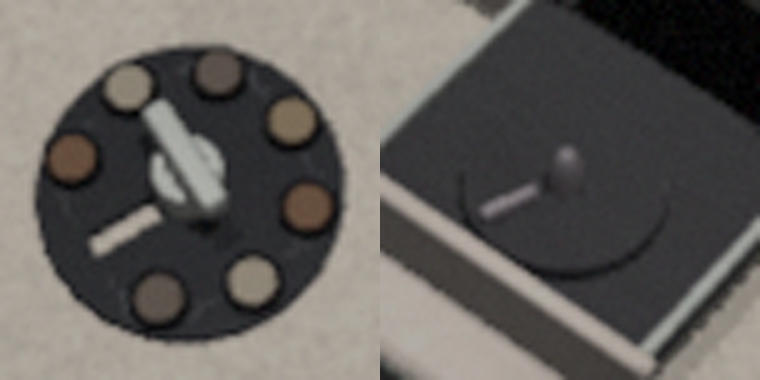

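```bash
cat >> h.py <<'E'
def rect(img,n,cx,cy,z,half=0.11,res=0.0005):
    # metric overhead picture: col = -y (right), row = -x (down);
    N=int(2*half/res)
    P=[(cx+half,cy+half),(cx+half,cy-half),(cx-half,cy-half),(cx-half,cy+half)]
    src=np.float32([proj(n,(x,y,z)) for x,y in P]); dst=np.float32([(0,0),(N,0),(N,N),(0,N)])
    H=cv2.getPerspectiveTransform(src,dst)
    return cv2.warpPerspective(img,H,(N,N),flags=cv2.INTER_CUBIC)
def r2w(uv,cx,cy,half=0.11,res=0.0005):
    return np.array([cx+half-uv[1]*res, cy+half-uv[0]*res])
E
python3 - <<'E'
from h import *
im={n:cv2.imread(f'pics/{n}0.png') for n in('top','scene')}
A=[];B=[]
for n in im:
    A.append(rect(im[n],n,.603,-.185,.01)); B.append(rect(im[n],n,.526,.267,.065))
cv2.imwrite('pics/r1.png',cv2.resize(np.vstack([np.hstack(A),np.hstack(B)]),(600,600)))
for i,n in enumerate(im):
    cv2.imwrite(f'pics/A_{n}.png',A[i]);cv2.imwrite(f'pics/B_{n}.png',B[i])
E
```

```text
(no output)
```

View pics/r1.png

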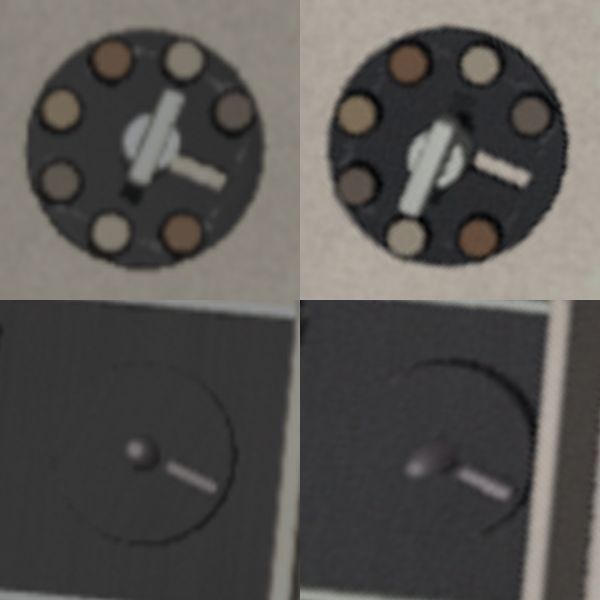

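```bash
cat > meas.py <<'E'
from h import *
def disc(n,g):
    # circle through dark disc rim
    b=cv2.GaussianBlur(g,(5,5),0)
    _,m=cv2.threshold(b,0,255,cv2.THRESH_BINARY_INV+cv2.THRESH_OTSU)
    cs,_=cv2.findContours(m,cv2.RETR_EXTERNAL,cv2.CHAIN_APPROX_NONE)
    return cv2.minEnclosingCircle(cv2.convexHull(max(cs,key=cv2.contourArea))), cv2.fitEllipse(cv2.convexHull(max(cs,key=cv2.contourArea)))
def bar(g,box,thr=None):
    u0,v0,u1,v1=box; s=g[v0:v1,u0:u1]
    if thr is None: thr,_=cv2.threshold(s,0,255,cv2.THRESH_OTSU)
    m=(s>thr).astype(np.uint8); k,l,st,_=cv2.connectedComponentsWithStats(m)
    i=1+np.argmax(st[1:,4]); c=np.argwhere(l==i)[:,::-1]
    (cx,cy),wh,a=cv2.minAreaRect(c.astype(np.float32))
    cc=c.mean(0); w,V=np.linalg.eigh(np.cov((c-cc).T)); d=V[:,1]; d=d*np.sign(d[0])
    return cc+[u0,v0],d,wh,thr
E
python3 - <<'E'
from meas import *
S=440/300
for n in('top','scene'):
    g=cv2.cvtColor(cv2.imread(f'pics/A_{n}.png'),cv2.COLOR_BGR2GRAY)
    (c,r),e=disc(n,g); cx,cy=.603,-.185
    print(n,'disc',r2w(c,cx,cy),r*.5,'ell',r2w(e[0],cx,cy),np.array(e[1])*.5)
    box=[int(S*v) for v in ((173,148,232,198) if n=='top' else (170,145,235,192))]
    cc,d,wh,t=bar(g,box)
    w=r2w(cc,cx,cy); print(' slot',w,'dir ang',np.degrees(np.arctan2(-d[0],-d[1])),np.array(wh)*.5,'from ctr',np.degrees(np.arctan2(*(w-r2w(e[0],cx,cy))[::-1])),np.linalg.norm(w-r2w(e[0],cx,cy)))
    g=cv2.cvtColor(cv2.imread(f'pics/B_{n}.png'),cv2.COLOR_BGR2GRAY)
    box=[int(S*v) for v in ((163,155,222,198) if n=='top' else (160,165,217,205))]
    cc,d,wh,t=bar(g,box); cx,cy=.526,.267
    # key top z=.078
    N=proj(n,[*r2w(cc,cx,cy),.065]); w=unproj(n,N,.078)
    e1=proj(n,[*r2w(cc+20*d,cx,cy),.065]); w1=unproj(n,e1,.078)
    print(' key',w,'ang',np.degrees(np.arctan2(*(w1-w)[1::-1])),np.array(wh)*.5)
E
```

```text
top disc [ 0.60346609 -0.18151026] 88.92304992675781 ell [ 0.60375283 -0.18108028] [175.10108948 177.04592896]
 slot [ 0.58766496 -0.21925836] dir ang -116.59718679757846 [45.49234772 16.95166016] from ctr -112.85007528977482 0.0414292876636035
 key [0.50522947 0.23472546 0.078     ] ang -116.2328052581375 [40.26171494  9.20317268]
scene disc [ 0.6055765 -0.1827683] 89.43402099609375 ell [ 0.60538908 -0.18323036] [175.55604553 177.8004303 ]
 slot [ 0.58902215 -0.22303735] dir ang -113.3243255899866 [42.39878464 12.1267004 ] from ctr -112.3503672240642 0.04304036467022458
 key [0.50573264 0.23347668 0.078     ] ang -116.52991139851804 [39.80200958 10.73312569]
```

```bash
python3 - <<'E'
from meas import *
im={n:cv2.imread(f'pics/{n}0.png') for n in('top','scene')}
T=[]
for n in im:
    cx,cy=.6045,-.182
    r=rect(im[n],n,cx,cy,.066,half=.05,res=.00025); g=cv2.cvtColor(r,cv2.COLOR_BGR2GRAY)
    T.append(r)
    print(n)
    for thr in (110,120,130,140,150,160,170):
        m=(g>thr).astype(np.uint8); k,l,st,ce=cv2.connectedComponentsWithStats(m)
        j=l[200,200]
        if j==0: print(thr,'no');continue
        c=np.argwhere(l==j)[:,::-1].astype(np.float32); (a,b),wh,an=cv2.minAreaRect(c)
        cc=c.mean(0); w,V=np.linalg.eigh(np.cov((c-cc).T)); d=V[:,1]
        print(thr,r2w(cc,cx,cy,.05,.00025).round(4),'ang',np.degrees(np.arctan2(-d[0],-d[1]))%180,np.array(wh)*.25,r2w((a,b),cx,cy,.05,.00025).round(4))
cv2.imwrite('pics/hd.png',np.hstack(T))
E
```

```text
top
110 [ 0.5986 -0.1859] ang 41.31734551536215 [75.85218048 56.74766922] [ 0.5929 -0.1881]
120 [ 0.5975 -0.1893] ang 22.436809516167955 [61.21163559 65.98329926] [ 0.595 -0.204]
130 [ 0.6042 -0.1815] ang 157.3018774862417 [11.09080029 64.14652252] [ 0.6045 -0.1818]
140 [ 0.6044 -0.1812] ang 157.27019585151015 [ 7.67489862 60.64122391] [ 0.6048 -0.1815]
150 no
160 no
170 no
scene
110 [ 0.6073 -0.1817] ang 159.23012916484288 [23.29696083 69.00429535] [ 0.607 -0.179]
120 [ 0.6073 -0.1816] ang 159.2867700524404 [22.55187988 68.01673126] [ 0.6069 -0.1789]
130 [ 0.6073 -0.1816] ang 159.3084632488678 [21.97170448 67.04771423] [ 0.6069 -0.1788]
140 [ 0.6074 -0.1816] ang 159.3238625453074 [21.06954193 66.04917908] [ 0.6069 -0.1787]
150 [ 0.6072 -0.1818] ang 159.10555364005126 [19.94408798 64.94094086] [ 0.6068 -0.1786]
160 [ 0.6071 -0.1823] ang 158.564610842674 [18.64547157 63.45690918] [ 0.6069 -0.1787]
170 no
```

View pics/hd.png

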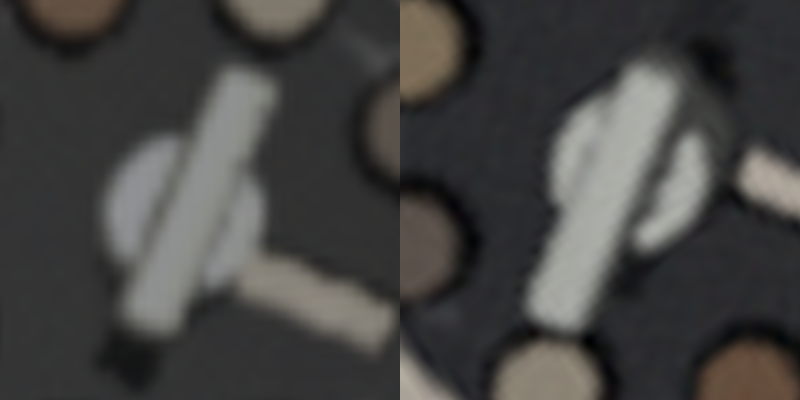

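carry_out --rows '[[[0, 0, 0, 0.1, -1, 0, 85], [0, 0, 0, 0.1, -1, 0, 85], [0, 0, 0, 0.1, -1, 0, 85], [0, 0, 0, 0.1, -1, 0, 85], [0, 0, 0, 0.1, -1, 0, 85]]]'

```text
time: 0.6
tool_pos: [0.2473, 0.3804, 0.3032]
tool_rot: [-0.584, 0.584, 0.399, -0.399]
contact_force: [1.3, -0.2, -0.7]
gripper_width: 0.996
```

carry_out --rows '[[[0, 0, -0.3, 0.52, -0.82, 0, 85], [0, 0, 0, 0.52, -0.82, 0, 85], [0, 0, 0, 0.52, -0.82, 0, 85], [0, 0, 0, 0.52, -0.82, 0, 85], [0, 0, 0, 0.52, -0.82, 0, 85]]]'

```text
time: 1.1
tool_pos: [0.3519, 0.2166, 0.3035]
tool_rot: [0.588, -0.588, -0.393, 0.393]
contact_force: [0.4, 0.7, -0.7]
gripper_width: 0.993
```

carry_out --rows '[[[0, 0, 0, 0.52, -0.82, 0, 85], [0, 0, 0, 0.52, -0.82, 0, 85], [0, 0, 0, 0.52, -0.82, 0, 85], [0, 0, 0, 0.52, -0.82, 0, 85], [0, 0, 0, 0.52, -0.82, 0, 85]]]'

```text
time: 1.6
tool_pos: [0.456, 0.0525, 0.3035]
tool_rot: [0.588, -0.588, -0.392, 0.392]
contact_force: [1.0, 0.3, -0.6]
gripper_width: 0.993
```

carry_out --rows '[[[0, 0, 0, 0.52, -0.82, 0, 85], [0, 0, 0, 0.52, -0.82, 0, 85], [0, 0, 0, 0.52, -0.82, 0, 85], [0, 0, 0, 0.52, -0.82, 0, 85], [0, 0, 0, 0.52, -0.82, 0, 85]]]'

```text
time: 2.1
tool_pos: [0.5601, -0.1114, 0.3032]
tool_rot: [0.589, -0.588, -0.392, 0.393]
contact_force: [0.8, -0.1, 1.2]
gripper_width: 0.997
```

carry_out --rows '[[[0, 0, 0, 0.5, -0.8, -0.5, 85], [0, 0, 0, 0.4, -0.8, -0.5, 85], [0, 0, 0, 0, 0, 0, 85]]]'

```text
time: 2.4
tool_pos: [0.5949, -0.1767, 0.2589]
tool_rot: [0.591, -0.587, -0.39, 0.393]
contact_force: [-0.7, 0.1, -0.2]
gripper_width: 0.993
```

carry_out --rows '[[[0, 0, 0, 0.24, -0.13, -0.6, 85], [0, 0, 0, 0, 0, -0.7, 85], [0, 0, 0, 0, 0, -0.7, 85], [0, 0, 0, 0, 0, -0.7, 85], [0, 0, 0, 0, 0, 0, 85]]]'

```text
time: 2.9
tool_pos: [0.6022, -0.1772, 0.151]
tool_rot: [0.591, -0.585, -0.391, 0.394]
contact_force: [-1.2, -0.4, -0.6]
gripper_width: 0.994
```

```bash
python3 - <<'E'
from h import *
t=grab_frame('top');s=grab_frame('scene')
st=state();M=toolR(st).as_matrix();print(st['tool_pos'],M.round(4).tolist(),np.degrees(np.arctan2(M[1,0],M[0,0])))
cv2.imwrite('pics/d1.png',np.hstack([cv2.resize(t[140:250,330:440],(400,400)),cv2.resize(s[190:300,230:340],(400,400))]))
E
```

```text
[ 0.60495207 -0.17850426  0.15610396] [[0.3832, -0.0009, -0.9237], [0.9237, 0.0006, 0.3832], [0.0002, -1.0, 0.001]] 67.46693571062576
```

View pics/d1.png

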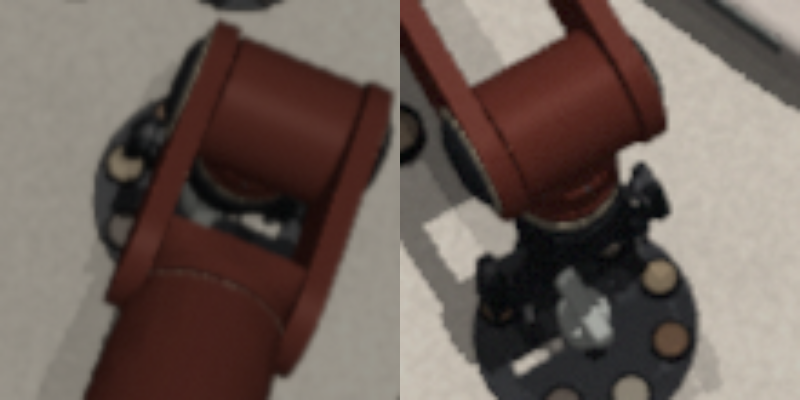

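carry_out --rows '[[[0, 0, 0, 0, -0.06, -0.3, 85], [0, 0, 0, 0, 0, -0.3, 85], [0, 0, 0, 0, 0, -0.3, 85], [0, 0, 0, 0, 0, 0, 85], [0, 0, 0, 0, 0, 0, 45]]]'

```text
time: 3.5
tool_pos: [0.6049, -0.1814, 0.1192]
tool_rot: [0.589, -0.588, -0.392, 0.393]
contact_force: [0.2, -0.4, 1.0]
gripper_width: 0.855
```

carry_out --rows '[[[0, 0, 0, 0, 0, 0, 40], [0, 0, 0, 0, 0, 0, 40], [0, 0, 0, 0, 0, 0, 30], [0, 0, 0, 0, 0, 0, 30]]]'

```text
time: 3.9
tool_pos: [0.6054, -0.1817, 0.1203]
tool_rot: [-0.588, 0.588, 0.393, -0.392]
contact_force: [0.5, -0.3, -1.0]
gripper_width: 0.351
```

carry_out --rows '[[[0, 0, 0, 0, 0, -0.06, 25], [0, 0, 0, 0, 0, 0, 0], [0, 0, 0, 0, 0, 0, 0], [0, 0, 0, 0, 0, 0, 0], [0, 0, 0, 0, 0, 0, 0]]]'

```text
time: 4.4
tool_pos: [0.605, -0.182, 0.1174]
tool_rot: [-0.588, 0.588, 0.392, -0.393]
contact_force: [-1.5, -3.2, 0.8]
gripper_width: 0.174
```

carry_out --rows '[[[0, 0, 0, 0, 0, 0, 0], [0, 0, 0, 0, 0, 0, 0], [0, 0, 0, 0, 0, 0.1, 0], [0, 0, 0, 0, 0, 0.2, 0], [0, 0, 0, 0, 0, 0.2, 0]]]'

```text
time: 4.9
tool_pos: [0.6046, -0.1806, 0.1367]
tool_rot: [0.589, -0.587, -0.392, 0.393]
contact_force: [-0.2, 0.2, -7.1]
gripper_width: 0.173
```

carry_out --rows '[[[0, 0, 0, 0, 0, 0.5, 0], [0, 0, 0, 0, 0, 0.8, 0], [0, 0, 0, 0, 0, 0.8, 0], [0, 0, 0, 0, 0, 0.8, 0], [0, 0, 0, 0, 0, 0.7, 0]]]'

```text
time: 5.4
tool_pos: [0.6053, -0.1811, 0.2838]
tool_rot: [-0.588, 0.588, 0.393, -0.392]
contact_force: [1.1, -0.6, -6.5]
gripper_width: 0.17
```

carry_out --rows '[[[0, 0, -0.2, -0.07, 0.4, 0.2, 0], [0, 0, -0.2, -0.14, 0.8, 0, 0], [0, 0, -0.2, -0.14, 0.8, 0, 0], [0, 0, -0.2, -0.14, 0.8, 0, 0], [0, 0, -0.15, -0.14, 0.8, 0, 0]]]'

```text
time: 5.9
tool_pos: [0.5794, -0.0359, 0.2897]
tool_rot: [0.601, -0.601, -0.373, 0.373]
contact_force: [0.5, 0.2, -6.0]
gripper_width: 0.171
```

carry_out --rows '[[[0, 0, 0, -0.15, 0.8, 0, 0], [0, 0, 0, -0.15, 0.8, 0, 0], [0, 0, 0, -0.15, 0.8, 0, 0], [0, 0, 0, -0.15, 0.8, 0, 0], [0, 0, 0, -0.15, 0.8, 0, 0]]]'

```text
time: 6.4
tool_pos: [0.5492, 0.1241, 0.2898]
tool_rot: [0.601, -0.601, -0.373, 0.373]
contact_force: [0.4, -0.7, -6.9]
gripper_width: 0.171
```

carry_out --rows '[[[0, 0, 0, -0.15, 0.8, 0, 0], [0, 0, 0, -0.15, 0.8, 0, 0], [0, 0, 0, -0.15, 0.8, 0, 0], [0, 0, 0, -0.15, 0.8, 0, 0], [0, 0, 0, 0, 0, 0, 0]]]'

```text
time: 6.9
tool_pos: [0.5245, 0.2541, 0.2897]
tool_rot: [0.601, -0.599, -0.374, 0.374]
contact_force: [1.0, -0.2, -5.8]
gripper_width: 0.173
```

```bash
python3 - <<'E'
from h import *
t=grab_frame('top');s=grab_frame('scene')
st=state();M=toolR(st).as_matrix();print(st['time'],st['tool_pos'],np.degrees(np.arctan2(M[1,0],M[0,0])),M[:,1],st['gripper_width'])
cv2.imwrite('pics/e_scene.png',s);cv2.imwrite('pics/e_top.png',t)
cv2.imwrite('pics/e1.png',np.hstack([cv2.resize(t[150:300,150:300],(400,400)),cv2.resize(s[50:200,260:410],(400,400))]))
E
```

```text
7.0 [0.52544837 0.25115795 0.28958209] 63.749461619698295 [-2.31532524e-04 -2.75294597e-04 -9.99999935e-01] 0.1730470536377768
```

View pics/e1.png

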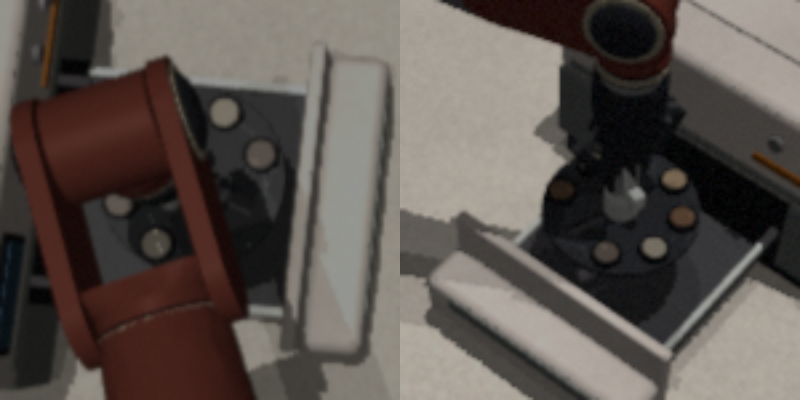

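carry_out --rows '[[[0, 0, 0, 0, 0.25, -0.3, 0], [0, 0, 0, 0, 0.25, -0.4, 0], [0, 0, 0, 0, 0, -0.5, 0], [0, 0, 0, 0, 0, -0.5, 0], [0, 0, 0, 0, 0, 0, 0]]]'

```text
time: 7.5
tool_pos: [0.5235, 0.2695, 0.2155]
tool_rot: [0.602, -0.6, -0.369, 0.376]
contact_force: [-0.7, -0.5, -6.7]
gripper_width: 0.17
```

```bash
python3 - <<'E'
from h import *
s=grab_frame('scene');st=state();M=toolR(st).as_matrix();print(st['time'],st['tool_pos'],np.degrees(np.arctan2(M[1,0],M[0,0])))
cv2.imwrite('pics/f_scene.png',s)
s0=cv2.imread('pics/scene0.png')
z1=st['tool_pos'][2]-.1175+.018
a=rect(s0,'scene',.6055,-.183,.018,half=.1); b=rect(s,'scene',*st['tool_pos'][:2],z1,half=.1)
cv2.imwrite('pics/f1.png',np.hstack([a,b])); print(z1)
E
```

```text
7.55 [0.52446298 0.2698556  0.2177887 ] 63.61019111855378
0.11828870298990983
```

View pics/f1.png

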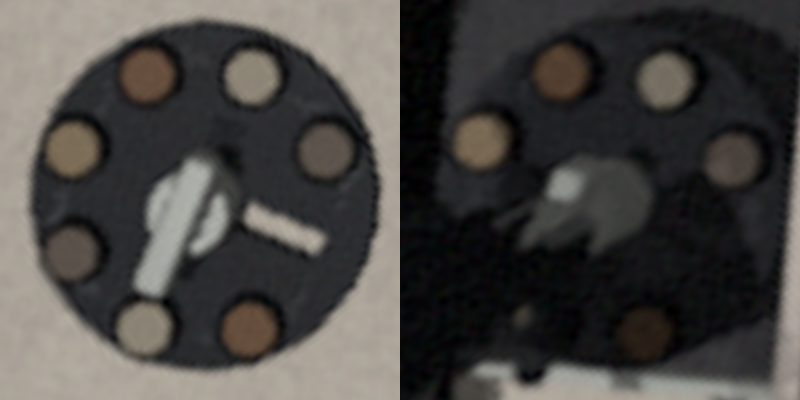

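```bash
cat > cups.py <<'E'
from h import *
def cen(im,p,r=24):
    x,y=int(p[0]),int(p[1]); g=cv2.GaussianBlur(im[y-r:y+r,x-r:x+r].max(2),(3,3),0)
    # keep central blob
    t,m=cv2.threshold(g,0,1,cv2.THRESH_OTSU); k,l,s,c=cv2.connectedComponentsWithStats(m)
    j=l[r,r]; (a,b),rad=cv2.minEnclosingCircle(cv2.findContours((l==j).astype(np.uint8),0,1)[0][0]); return c[j]+[x-r,y-r],rad
def fit(P,Q):  # Q=R P+t
    M,_=cv2.estimateAffinePartial2D(np.float32(P),np.float32(Q)); return M
E
python3 - <<'E'
from cups import *
im=cv2.imread('pics/f1.png'); a,b=im[:,:400],im[:,400:]
L=[(148,74),(252,76),(326,151),(73,149)];Rr=[(163,71),(266,80),(334,159),(82,139)]
allL=L+[(72,251),(145,327),(250,329)]
c0=(.6055,-.183); c1=(.524463,.269856)
W=lambda p,c: r2w(p,*c,half=.1)
A=[cen(a,p) for p in allL]; B=[cen(b,p) for p in Rr]
print([round(x[1]*.5,1) for x in A],[round(x[1]*.5,1) for x in B])
P=np.array([W(x[0],c0) for x in A]); Q=np.array([W(x[0],c1) for x in B])
# fit ring: centre, radius, heading with 45deg spacing
from scipy.optimize import least_squares
def order(P,c):
    return P
def ring(P,c0,h0,r=None):
    k=np.round((np.degrees(np.arctan2(P[:,1]-c0[1],P[:,0]-c0[0]))-h0)/45)
    f=lambda v:(np.c_[v[0]+v[3]*np.cos(v[2]+k*np.pi/4),v[1]+v[3]*np.sin(v[2]+k*np.pi/4)]-P).ravel()
    s=least_squares(f,[*c0,np.radians(h0),.07]); return s.x[:2],np.degrees(s.x[2]),s.x[3],np.abs(s.fun).max()
print('start',ring(P,c0,-112.6)); print('start4',ring(P[:4],c0,-112.6)); print('now',ring(Q,c1,-116.4))
# rigid
p=P[:4]-P[:4].mean(0);q=Q-Q.mean(0)
th=np.arctan2((p[:,0]*q[:,1]-p[:,1]*q[:,0]).sum(),(p*q).sum());print('rot',np.degrees(th),'shift of mean',Q.mean(0)-P[:4].mean(0))
E
```

```text
[12.7, 12.8, 12.7, 12.7, 13.8, 13.3, 12.9] [12.7, 12.8, 12.9, 12.4]
start (array([ 0.6043782 , -0.18187856]), np.float64(-113.1366877167224), np.float64(0.06854284237126164), np.float64(0.00021445932025254688))
start4 (array([ 0.60433872, -0.18199241]), np.float64(-113.04890066884458), np.float64(0.06856495435014402), np.float64(0.00015097607453207207))
now (array([0.5232446 , 0.26879483]), np.float64(-116.9269790679135), np.float64(0.06852306352458856), np.float64(0.0005367889295099793))
rot -3.8784614898946628 shift of mean [-0.08125299  0.44776102]
```

```bash
python3 - <<'E'
from cups import *
from scipy.optimize import least_squares
t=cv2.imread('pics/top0.png'); s0=cv2.imread('pics/scene0.png')
c=(.6038,-.1815); a=rect(t,'top',*c,.018,half=.1)
h=np.radians(-113)
P=[]
for k in range(1,8):
    w=np.array(c)+.0685*np.array([np.cos(h+k*np.pi/4),np.sin(h+k*np.pi/4)])
    px=((c[1]+.1-w[1])/.0005,(c[0]+.1-w[0])/.0005); q,r=cen(a,px); P.append(r2w(q,*c,half=.1)); print(k,round(r*.5,1),end=' ')
P=np.array(P);k=np.arange(1,8)
f=lambda v:(np.c_[v[0]+v[3]*np.cos(v[2]+k*np.pi/4),v[1]+v[3]*np.sin(v[2]+k*np.pi/4)]-P).ravel()
r=least_squares(f,[*c,h,.07],loss='soft_l1',f_scale=.0005);print('\ntop carousel',r.x[:2],np.degrees(r.x[2]),r.x[3],f(r.x).round(4))
# key rectified at its top plane z=.078
T=[]
for n,im in(('top',t),('scene',s0)):
    cx,cy=.505,.234
    g=rect(im,n,cx,cy,.077,half=.04,res=.0002); T.append(g)
    b=g.max(2)
    for thr in (80,90,100,110,120,130):
        m=(b>thr).astype(np.uint8);kk,l,st,ce=cv2.connectedComponentsWithStats(m); j=l[200,200]
        if j==0: continue
        q=np.argwhere(l==j)[:,::-1].astype(np.float32);(u,v),wh,an=cv2.minAreaRect(q)
        cc=q.mean(0);w,V=np.linalg.eigh(np.cov((q-cc).T));d=V[:,1]*np.sign(V[0,1]); d3=np.array([-d[1],-d[0]])
        K=r2w(cc,cx,cy,.04,.0002); 
        print(n,thr,K.round(4),'ang',round(np.degrees(np.arctan2(d3[1],d3[0])),2),np.array(wh)*.2,'seat',(K-.04175*d3).round(4))
cv2.imwrite('pics/key.png',np.hstack(T))
T=[rect(im,n,.524,.271,.065,half=.08,res=.0004) for n,im in(('top',t),('scene',s0))]
cv2.imwrite('pics/fl.png',cv2.convertScaleAbs(np.hstack(T),alpha=2,beta=-60))
E
```

```text
1 12.8 2 12.7 3 12.6 4 12.6 5 12.5 6 12.7 7 12.6 
top carousel [ 0.6047224  -0.18177867] -113.0347134510049 0.06847539094648006 [-0.      0.      0.      0.      0.     -0.     -0.      0.0001  0.0001
 -0.0002  0.      0.     -0.0001  0.    ]
top 80 [0.5053 0.2349] ang -116.2 [39.79518433  8.9344574 ] seat [0.5237 0.2723]
top 90 [0.5052 0.2348] ang -116.09 [38.10930176  7.13830719] seat [0.5236 0.2723]
top 100 [0.5052 0.2348] ang -116.07 [36.57549744  5.17446404] seat [0.5235 0.2723]
top 110 [0.505  0.2345] ang -111.95 [4.68017159 2.21359463] seat [0.5206 0.2732]
scene 80 [0.5055 0.2343] ang -116.26 [40.60699463 11.6275528 ] seat [0.524  0.2717]
scene 90 [0.5054 0.2342] ang -116.39 [38.90758057 10.10702667] seat [0.5239 0.2716]
scene 100 [0.5052 0.2341] ang -116.62 [37.2060791   8.74816513] seat [0.5239 0.2714]
scene 110 [0.5051 0.2339] ang -116.76 [35.41931458  7.24486008] seat [0.5239 0.2712]
scene 120 [0.5048 0.2334] ang -116.94 [33.1832489   5.63489113] seat [0.5237 0.2707]
```

View pics/key.png

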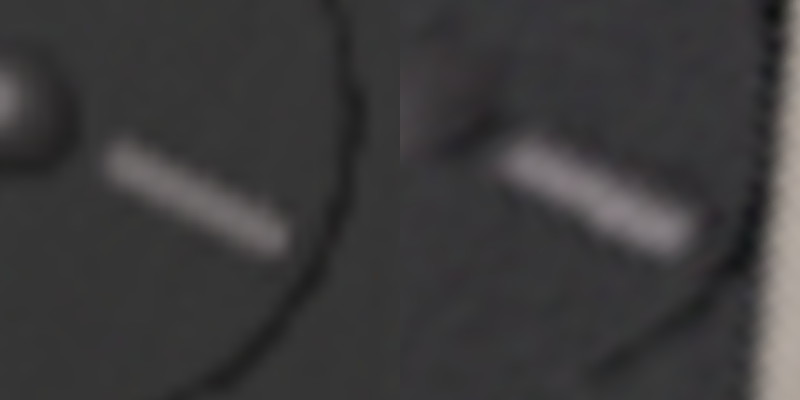

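View pics/fl.png

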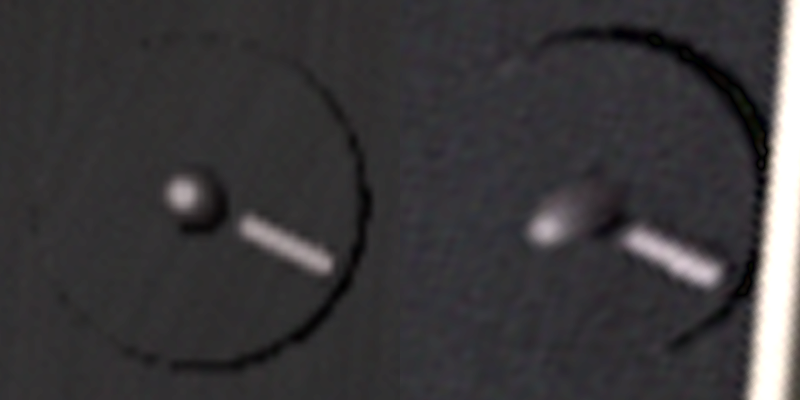

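carry_out --rows '[[[0, 0, 0.15, 0.0, 0.05, 0, 0], [0, 0, 0, 0, 0, -0.15, 0], [0, 0, 0, 0, 0, -0.1, 0], [0, 0, 0, 0, 0, -0.05, 0], [0, 0, 0, 0, 0, 0, 0]]]'

```text
time: 8.05
tool_pos: [0.5258, 0.2724, 0.2091]
tool_rot: [0.599, -0.599, -0.376, 0.376]
contact_force: [0.2, -0.1, -6.0]
gripper_width: 0.169
```

carry_out --rows '[[[0, 0, 0, 0, 0, -0.1, 0], [0, 0, 0, 0, 0, -0.05, 0], [0, 0, 0, 0, 0, 0, 0]]]'

```text
time: 8.35
tool_pos: [0.5257, 0.2724, 0.203]
tool_rot: [0.599, -0.599, -0.376, 0.376]
contact_force: [-0.8, 0.6, -7.3]
gripper_width: 0.171
```

carry_out --rows '[[[0, 0, 0, 0, 0, -0.05, 0], [0, 0, 0, 0, 0, -0.05, 0], [0, 0, 0, 0, 0, 0, 0]]]'

```text
time: 8.65
tool_pos: [0.5257, 0.2725, 0.1991]
tool_rot: [0.599, -0.599, -0.376, 0.376]
contact_force: [-2.1, 0.6, -6.3]
gripper_width: 0.173
```

```bash
python3 - <<'E'
from h import *
s=state();M=toolR(s).as_matrix();print(s['time'],s['tool_pos'],s['contact_force'],s['ft_torque'],np.degrees(np.arctan2(M[1,0],M[0,0])))
E
```

```text
8.65 [0.52573739 0.27247452 0.1991096 ] [-2.05448153  0.62765996 -6.33155594] [ 0.09583311  0.30628869 -0.0128136 ] 64.24118873971133
```

carry_out --rows '[[[0, 0, 0, -0.025, 0, 0, 0], [0, 0, 0, 0, 0, -0.05, 0], [0, 0, 0, 0, 0, -0.05, 0], [0, 0, 0, 0, 0, 0, 0]]]'

```text
time: 9.05
tool_pos: [0.5249, 0.2723, 0.195]
tool_rot: [0.599, -0.599, -0.376, 0.376]
contact_force: [-0.3, -0.4, -6.2]
gripper_width: 0.168
```

carry_out --rows '[[[0, 0, 0, 0, 0, -0.05, 0], [0, 0, 0, 0, 0, -0.05, 0], [0, 0, 0, 0, 0, 0, 0]]]'

```text
time: 9.35
tool_pos: [0.5249, 0.2723, 0.191]
tool_rot: [0.599, -0.599, -0.376, 0.376]
contact_force: [-0.6, -0.0, -6.4]
gripper_width: 0.175
```

carry_out --rows '[[[0, 0, 0, 0, 0, -0.05, 0], [0, 0, 0, 0, 0, -0.05, 0], [0, 0, 0, 0, 0, 0, 0]]]'

```text
time: 9.65
tool_pos: [0.5248, 0.2724, 0.187]
tool_rot: [0.599, -0.599, -0.376, 0.376]
contact_force: [0.3, 0.7, -6.6]
gripper_width: 0.171
```

carry_out --rows '[[[0, 0, 0, 0, 0, -0.05, 0], [0, 0, 0, 0, 0, 0, 0], [0, 0, 0, 0, 0, 0, 0]]]'

```text
time: 9.95
tool_pos: [0.525, 0.2725, 0.1854]
tool_rot: [0.599, -0.599, -0.376, 0.376]
contact_force: [-1.2, -0.3, -7.5]
gripper_width: 0.174
```

carry_out --rows '[[[0, 0, 0, 0, 0, -0.05, 0], [0, 0, 0, 0, 0, 0, 0]]]'

```text
time: 10.15
tool_pos: [0.5249, 0.2724, 0.1832]
tool_rot: [0.599, -0.599, -0.376, 0.376]
contact_force: [-0.5, 0.3, -6.7]
gripper_width: 0.173
```

carry_out --rows '[[[0, 0, 0, 0, 0, -0.03, 0], [0, 0, 0, 0, 0, 0, 0]]]'

```text
time: 10.35
tool_pos: [0.5251, 0.2725, 0.1824]
tool_rot: [0.599, -0.599, -0.376, 0.376]
contact_force: [-1.4, -0.2, -5.3]
gripper_width: 0.173
```

carry_out --rows '[[[0, 0, 0, 0, 0, -0.025, 0], [0, 0, 0, 0, 0, 0, 0]]]'

```text
time: 10.55
tool_pos: [0.5251, 0.2725, 0.1824]
tool_rot: [-0.599, 0.599, 0.376, -0.376]
contact_force: [-4.5, -1.6, 0.6]
gripper_width: 0.173
```

carry_out --rows '[[[0, 0, 0, 0, 0, -0.025, 0], [0, 0, 0, 0, 0, 0, 0]]]'

```text
time: 10.75
tool_pos: [0.5252, 0.2727, 0.1824]
tool_rot: [0.599, -0.599, -0.376, 0.376]
contact_force: [-7.3, -1.9, 7.1]
gripper_width: 0.172
```

carry_out --rows '[[[0, 0, 0, 0, 0, 0.02, 18], [0, 0, 0, 0, 0, 0, 25], [0, 0, 0, 0, 0, 0, 40], [0, 0, 0, 0, 0, 0, 60], [0, 0, 0, 0, 0, 0, 60]]]'

```text
time: 11.25
tool_pos: [0.5252, 0.2724, 0.1811]
tool_rot: [-0.599, 0.599, 0.376, -0.376]
contact_force: [-0.0, -0.0, 1.0]
gripper_width: 0.701
```

carry_out --rows '[[[0, 0, 0, 0, 0, 0.3, 60], [0, 0, 0, 0, 0, 0.8, 60], [0, 0, 0, 0, 0, 0.8, 60], [0, 0, 0, 0, 0, 0.8, 60], [0, 0, 0, 0, 0, 0.8, 60]]]'

```text
time: 11.75
tool_pos: [0.525, 0.2724, 0.3235]
tool_rot: [-0.599, 0.599, 0.376, -0.376]
contact_force: [0.3, 0.3, -0.5]
gripper_width: 0.701
```

```bash
python3 - <<'E'
from cups import *
s=grab_frame('scene');t=grab_frame('top');st=state();print(st['time'],st['tool_pos'],st['contact_force'])
cv2.imwrite('pics/g_scene.png',s);cv2.imwrite('pics/g_top.png',t)
b=rect(s,'scene',.524,.2714,.083,half=.1);a=rect(t,'top',.524,.2714,.083,half=.1)
cv2.imwrite('pics/g1.png',np.hstack([a,b]))
E
```

```text
11.85 [0.5269957  0.27320712 0.32878393] [0.93658757 0.15619582 0.68116095]
```

View pics/g1.png

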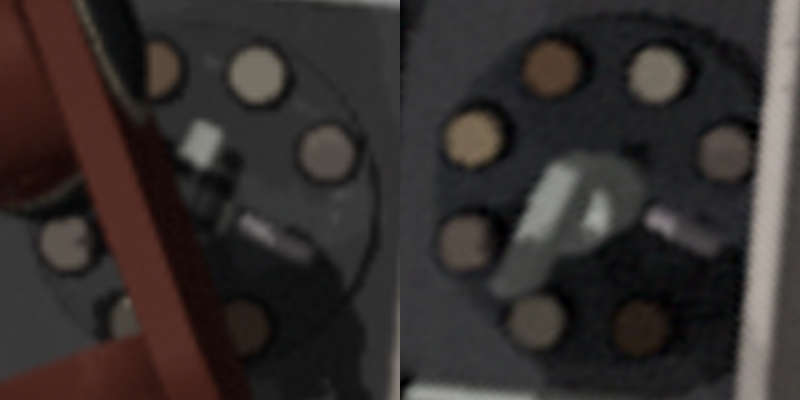

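```bash
python3 - <<'E'
from h import *
t=cv2.imread('pics/top0.png');s=cv2.imread('pics/scene0.png')
a=rect(t,'top',.505,.13,.062,half=.17,res=.00085);b=rect(s,'scene',.505,.13,.062,half=.17,res=.00085)
cv2.imwrite('pics/n.png',np.hstack([a,b]))
E
```

```text
(no output)
```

View pics/n.png

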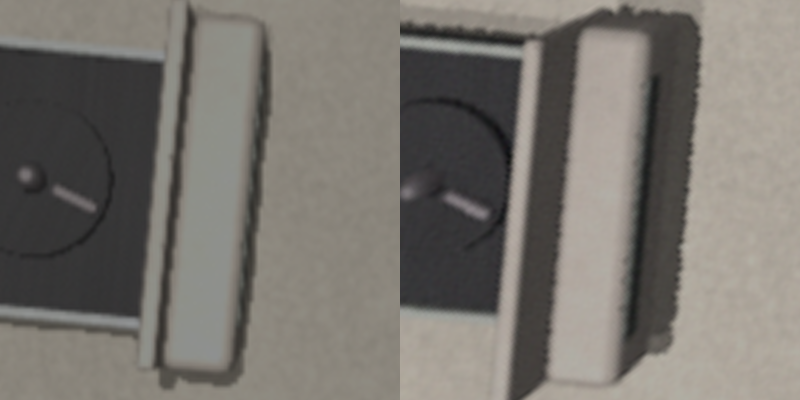

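carry_out --rows '[[[0, 0, 1, 0, -0.8, 0, 0], [0, 0, 1, 0, -1, 0, 0], [0, 0, 1, 0, -1, 0, 0], [0, 0, 1, 0, -1, 0, 0], [0, 0, 1, 0, -1, 0, 0]]]'

```text
time: 12.35
tool_pos: [0.5246, 0.079, 0.321]
tool_rot: [-0.524, 0.524, 0.475, -0.475]
contact_force: [0.0, -0.9, -0.3]
gripper_width: -0.001
```

carry_out --rows '[[[0, 0, 0.25, -0.3, -0.7, 0, 0], [0, 0, 0, -0.25, -0.7, -0.3, 0], [0, 0, 0, 0, 0, -0.9, 0], [0, 0, 0, 0, 0, -0.9, 0], [0, 0, 0, 0, 0, -0.9, 0]]]'

```text
time: 12.85
tool_pos: [0.5029, 0.0241, 0.2001]
tool_rot: [-0.52, 0.521, 0.479, -0.478]
contact_force: [0.3, -0.0, -0.2]
gripper_width: -0.004
```

carry_out --rows '[[[0, 0, 0, 0, 0, -0.9, 0], [0, 0, 0, 0, 0, -0.9, 0], [0, 0, 0, 0, 0, -0.5, 0], [0, 0, 0, 0, 0, 0, 0]]]'

```text
time: 13.25
tool_pos: [0.5002, 0.0247, 0.1053]
tool_rot: [0.522, -0.518, -0.477, 0.481]
contact_force: [-0.1, 0.5, 0.6]
gripper_width: 0.001
```

```bash
python3 - <<'E'
from h import *
s=grab_frame('scene');st=state();M=toolR(st).as_matrix();print(st['time'],st['tool_pos'],st['contact_force'],np.degrees(np.arctan2(M[1,0],M[0,0])))
cv2.imwrite('pics/i.png',s[80:280,200:420].repeat(3,0).repeat(3,1))
E
```

```text
13.3 [0.50179006 0.02454153 0.10759613] [-0.25494942 -0.71731799  0.51607547] 85.23739784636122
```

View pics/i.png

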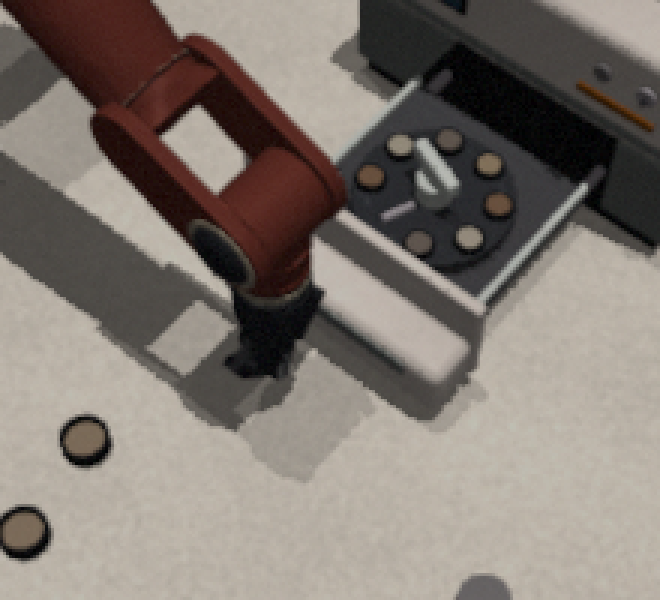

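carry_out --rows '[[[1, -0.08, 0, 0, 0, 0.15, 0], [1, -0.08, 0, 0, 0, 0.1, 0], [1, -0.08, 0, 0, 0, 0, 0], [1, -0.08, 0, 0, 0, 0, 0], [0, 0, 0, 0, 0, 0, 0]]]'

```text
time: 13.8
tool_pos: [0.5043, 0.0233, 0.1212]
tool_rot: [0.582, -0.449, -0.547, 0.401]
contact_force: [0.3, -0.4, 0.2]
gripper_width: -0.002
```

carry_out --rows '[[[0, 0, 0, 0.015, 0.2, 0, 0], [0, 0, 0, 0.015, 0.2, 0, 0], [0, 0, 0, 0.015, 0.2, 0, 0], [0, 0, 0, 0.015, 0.2, 0, 0], [0, 0, 0, 0.015, 0.2, 0, 0]]]'

```text
time: 14.3
tool_pos: [0.5062, 0.0649, 0.1193]
tool_rot: [0.581, -0.449, -0.546, 0.403]
contact_force: [-1.2, -3.6, 0.6]
gripper_width: 0.002
```

carry_out --rows '[[[0, 0, 0, 0.017, 0.2, 0, 0], [0, 0, 0, 0.017, 0.2, 0, 0], [0, 0, 0, 0.017, 0.2, 0, 0], [0, 0, 0, 0.017, 0.2, 0, 0], [0, 0, 0, 0.017, 0.2, 0, 0]]]'

```text
time: 14.8
tool_pos: [0.5099, 0.105, 0.1193]
tool_rot: [0.582, -0.449, -0.547, 0.401]
contact_force: [2.0, -4.2, 1.1]
gripper_width: -0.004
```

carry_out --rows '[[[0, 0, 0, 0.017, 0.2, 0, 0], [0, 0, 0, 0.017, 0.2, 0, 0], [0, 0, 0, 0.017, 0.2, 0, 0], [0, 0, 0, 0.017, 0.2, 0, 0], [0, 0, 0, 0.017, 0.2, 0, 0]]]'

```text
time: 15.3
tool_pos: [0.5133, 0.145, 0.1193]
tool_rot: [0.582, -0.449, -0.547, 0.401]
contact_force: [2.9, -3.5, 0.7]
gripper_width: -0.003
```

```bash
python3 - <<'E'
from h import *
s=grab_frame('scene');st=state();M=toolR(st).as_matrix();print(st['time'],st['tool_pos'],st['contact_force'])
cv2.imwrite('pics/j.png',s[40:240,220:440].repeat(3,0).repeat(3,1))
E
```

```text
15.35 [0.51285974 0.14613196 0.11923557] [-0.64269879 -0.45256294  0.01552977]
```

View pics/j.png

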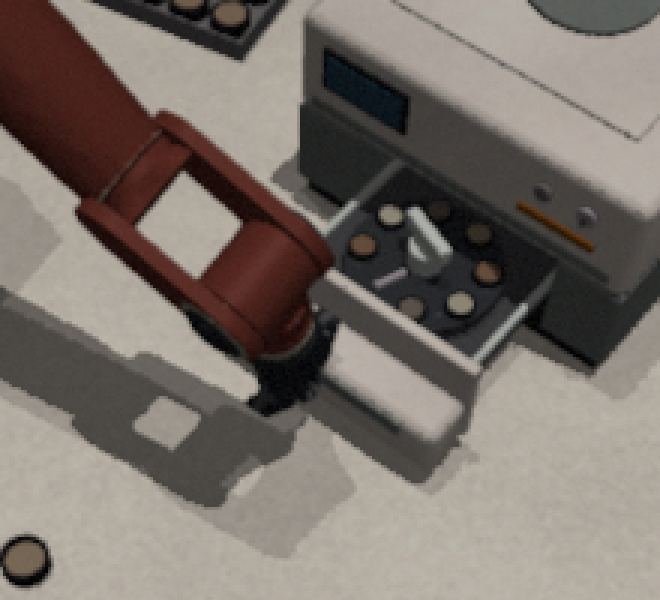

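carry_out --rows '[[[0, 0, 0, 0.017, 0.2, 0, 0], [0, 0, 0, 0.017, 0.2, 0, 0], [0, 0, 0, 0.017, 0.2, 0, 0], [0, 0, 0, 0.017, 0.2, 0, 0], [0, 0, 0, 0.017, 0.2, 0, 0]]]'

```text
time: 15.85
tool_pos: [0.516, 0.185, 0.1188]
tool_rot: [0.582, -0.448, -0.546, 0.402]
contact_force: [0.1, -4.4, 0.2]
gripper_width: 0.001
```

carry_out --rows '[[[0, 0, 0, 0.017, 0.2, 0, 0], [0, 0, 0, 0.017, 0.2, 0, 0], [0, 0, 0, 0.017, 0.2, 0, 0], [0, 0, 0, 0.017, 0.2, 0, 0], [0, 0, 0, 0.017, 0.2, 0, 0]]]'

```text
time: 16.35
tool_pos: [0.5196, 0.225, 0.119]
tool_rot: [0.582, -0.448, -0.546, 0.402]
contact_force: [1.4, -3.9, -1.5]
gripper_width: 0.002
```

```bash
python3 - <<'E'
from h import *
s=grab_frame('scene');t=grab_frame('top');st=state();print(st['time'],st['tool_pos'],st['contact_force'])
cv2.imwrite('pics/k.png',np.hstack([cv2.resize(s[30:230,230:430],(400,400)),cv2.resize(t[130:330,120:320],(400,400))]))
E
```

```text
16.45 [0.51940089 0.22595002 0.11924691] [-0.34662576  0.75345508  1.49189247]
```

View pics/k.png

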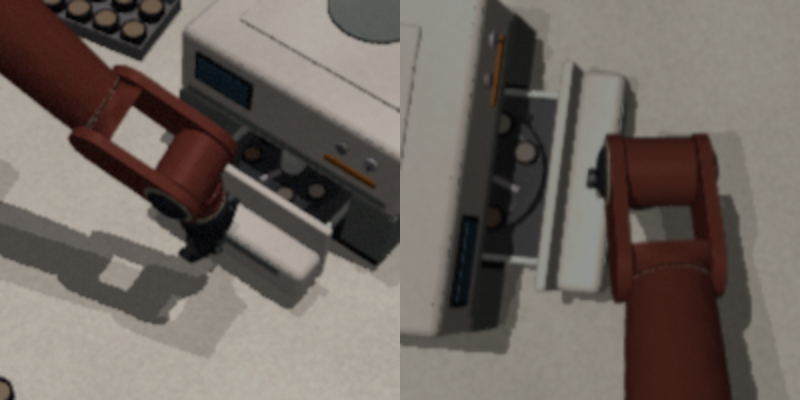

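carry_out --rows '[[[0, 0, 0, 0.017, 0.2, 0, 0], [0, 0, 0, 0.017, 0.2, 0, 0], [0, 0, 0, 0.017, 0.2, 0, 0], [0, 0, 0, 0.017, 0.2, 0, 0], [0, 0, 0, 0.017, 0.2, 0, 0]]]'

```text
time: 16.95
tool_pos: [0.5231, 0.265, 0.1191]
tool_rot: [0.582, -0.448, -0.547, 0.402]
contact_force: [0.4, -4.1, 0.8]
gripper_width: 0.0
```

carry_out --rows '[[[0, 0, 0, 0.008, 0.1, 0, 0], [0, 0, 0, 0.008, 0.1, 0, 0], [0, 0, 0, 0.008, 0.1, 0, 0], [0, 0, 0, 0.008, 0.1, 0, 0], [0, 0, 0, 0.008, 0.1, 0, 0]]]'

```text
time: 17.45
tool_pos: [0.5248, 0.2847, 0.1193]
tool_rot: [0.582, -0.448, -0.547, 0.402]
contact_force: [0.0, -3.8, 2.1]
gripper_width: 0.004
```

carry_out --rows '[[[0, 0, 0, 0.004, 0.05, 0, 0], [0, 0, 0, 0.004, 0.05, 0, 0], [0, 0, 0, 0.004, 0.05, 0, 0], [0, 0, 0, 0.004, 0.05, 0, 0]]]'

```text
time: 17.85
tool_pos: [0.5255, 0.2925, 0.1193]
tool_rot: [0.582, -0.448, -0.547, 0.401]
contact_force: [0.7, -3.4, 1.6]
gripper_width: 0.002
```

carry_out --rows '[[[0, 0, 0, 0.004, 0.05, 0, 0], [0, 0, 0, 0.004, 0.05, 0, 0]]]'

```text
time: 18.05
tool_pos: [0.5259, 0.2966, 0.1193]
tool_rot: [0.582, -0.448, -0.547, 0.401]
contact_force: [2.1, -3.4, 2.2]
gripper_width: 0.003
```

carry_out --rows '[[[0, 0, 0, 0.004, 0.05, 0, 0], [0, 0, 0, 0.004, 0.05, 0, 0]]]'

```text
time: 18.25
tool_pos: [0.5261, 0.2979, 0.1194]
tool_rot: [0.58, -0.45, -0.545, 0.404]
contact_force: [-4.8, -26.1, 13.5]
gripper_width: -0.0
```

carry_out --rows '[[[0, 0, 0, 0.004, 0.05, 0, 0], [0, 0, 0, 0.004, 0.05, 0, 0]]]'

```text
time: 18.45
tool_pos: [0.5263, 0.2986, 0.1194]
tool_rot: [0.579, -0.451, -0.544, 0.408]
contact_force: [-10.4, -45.9, 24.3]
gripper_width: 0.001
```

carry_out --rows '[[[0, 0, 0, 0, -0.2, 0, 0], [0, 0, 0, 0, -0.5, 0, 0], [0, 0, 0, 0, -1, 0, 0], [0, 0, 0, 0, -1, 0.3, 0], [0, 0, 0, 0, -1, 0.3, 0]]]'

```text
time: 18.95
tool_pos: [0.5251, 0.156, 0.1425]
tool_rot: [0.583, -0.447, -0.546, 0.402]
contact_force: [0.4, -0.1, 0.5]
gripper_width: 0.001
```

carry_out --rows '[[[0, 0, 0, -0.2, -0.8, 0.5, 0], [0, 0, 0, -0.2, -0.8, 0.5, 0], [0, 0, 0, 0, -0.3, 0.3, 0], [0, 0, 0, 0, 0, 0, 0], [0, 0, 0, 0, 0, 0, 0]]]'

```text
time: 19.45
tool_pos: [0.5102, 0.0813, 0.1947]
tool_rot: [0.583, -0.448, -0.547, 0.402]
contact_force: [0.2, -0.1, -0.3]
gripper_width: -0.0
```

```bash
python3 - <<'E'
from h import *
s=grab_frame('scene');t=grab_frame('top');st=state();print(st['time'],st['tool_pos'],st['contact_force'])
cv2.imwrite('pics/l_top.png',t);cv2.imwrite('pics/l_scene.png',s)
cv2.imwrite('pics/l.png',np.hstack([cv2.resize(s[0:200,260:460],(400,400)),cv2.resize(t[130:330,80:280],(400,400))]))
# opening and predicted front edge when shut
d=np.array([.083,.9966]);
for o in (.235,.245,.25):
    f=np.array([.5085,.086])+d*o; print(o,f,proj('top',[*f,.090]),proj('scene',[*f,.09]))
E
```

```text
19.55 [0.5096483  0.08170882 0.19373112] [-1.0124014   0.58943409 -0.51154105]
0.235 [0.528005 0.320201] [203.41453427 218.60968459] [353.14950181 132.11775669]
0.245 [0.528835 0.330167] [199.70785418 218.30953823] [355.02864345 130.15656374]
0.25 [0.52925 0.33515] [197.85475098 218.15948424] [355.9646043  129.17973487]
```

View pics/l.png

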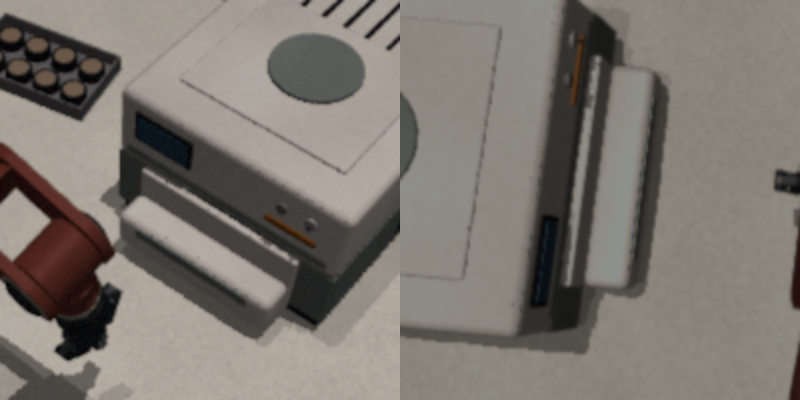

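View pics/l_scene.png

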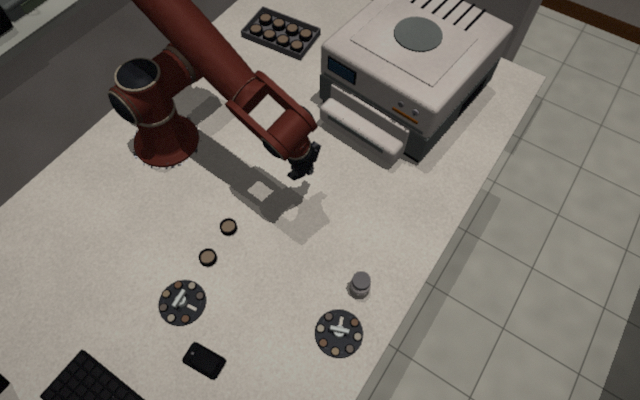

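```bash
python3 - <<'E'
from h import *
print(state()['contact_force']); print(job_done())
E
```

```text
[-1.0124014   0.58943409 -0.51154105]
the job is handed in; nothing more can be done
None
```

I loaded the largest carousel (176 mm across, top view about 387,195) onto the spindle, let go, pushed the drawer shut and handed the job in at about 19.6 s. No verdict came back.

- **Seating:** I turned the carousel about 3.3° to line its slot up with the key. It went down past the key top with almost no side force, and a supporting force appeared at tool height 0.1824 m, against 0.1825 m expected when home. Pictures after release showed it lying level, with the key in the slot.
- **Drawer:** I pushed the nose at about 4 N until it stopped dead, and the force rose to about 46–53 N (fingers only) within about 1 mm. The final pictures show the drawer panel up against the case.
- **Left alone:** In the last scene picture the jar, mouse, loose cups and two smaller carousels are where they were. The gripper is clear and touches nothing.

**What did not fully agree:**
- The camera and tool estimates of the carousel and spindle positions differed by 1–2 mm. I averaged them and corrected 1 mm by the force felt on the pin.
- My estimates of how far the drawer travelled ranged from 0.236 to 0.247 m. The hard stop is my main evidence that it is fully shut.
- The carousel could not be seen once the drawer was closed, so its final position is inferred from the check before pushing.

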